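# Push a loaded parts tote up the rack's loading ramp behind its lip

## Task

Put the blue tote of bushes away in the green rack: first swing the keeper arm up and over, past upright, so it stays open by itself, then push the tote up the ramp, sliding not lifting, until its rear edge drops behind the yellow lip and it sits flat in the bay. Leave the keeper open and do not disturb the bushing, wedge and mallet.

Things in the scene. Friction and masses are not known exactly. Their poses are not given: they have to be found in the camera images.
- rack: Fixed green angle-iron rack. Origin on the bench below the ramp's top edge, mid-lane; x level, the way the tote travels; y to its left; z up. 18-degree dark steel ramp from x -154 mm (height 0) to x 0 (height 50 mm). From x 190 mm it is 300 mm wide with three fixed brake shoes, a screw clamp and crank (up to 140 mm high, no part of the job) and runs on to a brick pier.
- ramp_foot (a point): Middle of the ramp's lower edge, on the bench. Upright guides 5 mm thick flank the lane, inner faces at rack y = +/-56 mm, 18 mm high over the ramp face; before the foot they flare out to y = +/-72 mm at rack x = -216 mm (26 mm high). A tote forced in off-centre or askew can jam on the flare: bring it square and mid-lane first. Axes as the rack's.
- lip (a point): Mid-lane, on the rear top edge of the yellow lip stop at the ramp's head (rack x 6 mm, height 50 mm). The lip's flat top is 6 mm long; behind it a sheer drop of 12 mm to the bay floor. Axes as the rack's.
- bay (a point): Middle of the level plywood bay floor behind the lip, 38 mm above the bench; the floor runs from rack x 6 mm to the back stop at x 161 mm (top 83 mm high), between side guides at y = +/-56 mm (tops 68 mm high). The seated tote's origin is within 12 mm of this point along x. Axes as the rack's.
- tote: Loose blue steel tote, 130 long (x), 100 wide (y), 55 mm high, walls 4 mm, open top, six brass bushes fixed inside (tops at 36 mm); 0.5 to 0.9 kg. Origin: centre of underside, z up. Starts on the bench before the ramp, within 12 mm of mid-lane and 0.15 rad of the rack's x; rear face, to push on, at x -65 mm. Friction about 0.6: it stays on the ramp where left.
- keeper (a joint): Keeper arm angle, rad: 0 closed, level across the lane; 1.57 upright; 1.95 open, leaning outward on its stop. Only weight (0.23 kg) and slight friction: it falls shut below upright, falls open and stays beyond about 1.65. Bar 8 mm thick, 18 mm deep, swinging across the lane at rack x -12 to -4 mm; its post is outside the lane, y -60 to -106 mm, 122 mm high.
- keeper_handle (a point): Middle of the black round handle pin at the keeper's free end: 16 mm diameter, 48 mm long, parallel to the rack's x, standing out from the bar towards the ramp's foot. 113 mm from the hinge axis. Closed it is at rack x -40, y +35 mm, 100 mm above the bench, clear all round. The pin moves rigidly with the arm.
- keeper_pivot (a point): Point on the keeper's hinge axis level with the handle's middle: rack x -40, y -78 mm, 100 mm above the bench. The axis is parallel to the rack's x; a growing keeper angle lifts the handle from the +y side up and over to the -y side (right-handed about +x).
- bushing: Loose brass bushing standing on the bench, 48 mm across, 32 mm bore, 45 mm high; origin at the centre of its underside. Bystander.
- wedge: Loose red steel wedge lying on the bench, 100 mm long (x), 40 mm wide, 4 to 28 mm high; origin at the centre of its underside. Bystander.
- mallet: Loose nylon mallet lying on the bench: white head 46 mm across and 95 mm long (along its y), wooden handle 24 mm thick reaching to x = -252 mm. Origin on the bench under the middle of the head. Bystander.
Mind the look-alikes: they are no part of the job. What is meant by the tote is not orange, and is the smaller of those in its own colour.

How it is judged (in metres and radians):
On the way, in this order (a step that is already met when the one before it is completed fails the run):
1. the keeper arm is swung past upright and rests open (value of joint keeper above 1.8 rad), for 0.3 s.
2. with the keeper open, the tote slides up the ramp, resting on it and tilted with it (value of joint keeper above 1.8 rad and angle between tote's own z axis and vertical above 0.2 rad and contact force between tote and rack above 0.5 N and x of tote in the frame of rack between -0.13 and 0 m), for 0.1 s.
At the end, for the whole second after the job is handed in: The tote rests flat on the bay floor (tilt under 0.05 rad, underside 38 mm +/-4 mm above the bench), wholly between lip, back stop and guides; the keeper stays open by itself (above 1.8 rad); bushing, wedge and mallet are within 40 mm of where they began (x of tote in the frame of rack between 0.066 and 0.101 m and y of tote in the frame of rack between -0.015 and 0.015 m and z of tote in the frame of rack between 0.034 and 0.042 m and angle between tote's own z axis and vertical below 0.05 rad and linear speed of tote below 0.02 m/s and value of joint keeper above 1.8 rad and distance of each of bushing, wedge, mallet from where it was at the start of the episode below 0.04 m); the robot touches nothing.
It fails at once if the tote is lifted off (its origin more than 30 mm above the lip's top) (z of tote in the frame of rack above 0.08 m).
It fails at once if the tote is tipped by more than 0.7 rad (angle between tote's own z axis and vertical above 0.7 rad).
It fails at once if the bushing is pushed away by more than 40 mm (distance of bushing from where it was at the start of the episode above 0.04 m).
It fails at once if the wedge is pushed away by more than 40 mm (distance of wedge from where it was at the start of the episode above 0.04 m).
It fails at once if the mallet is pushed away by more than 40 mm (distance of mallet from where it was at the start of the episode above 0.04 m).
It also fails if it takes over 66 s, if anything falls off the work surface, if the arm or the gripper's body presses on something with over 40 N, if the wrist force passes 120 N, or if a joint passes its speed limit or range.

## Robot

A 6-joint arm with a two-finger parallel gripper is mounted at the origin on the work surface. World frame = base frame: x ahead of the robot, y to its left, z up, the work surface at z = 0. Lengths are in mm, angles in rad, forces in N, time in s.
With the tool pointing down it reaches from about 275 to 875 mm from the base axis. Payload 12.5 kg.
Tool frame: the origin (TCP) lies midway between the tips of the shut fingers; the grasp point (between the pads) lies 19 mm behind it; z points along the fingers, y is the direction in which the jaws open and shut (so a half turn about z gives the same grasp; the last joint's range is limited). The gripper opens to 85 mm and grips with 20 to 120 N. Pads are 22 mm wide; open, the fingers measure 114 mm over their backs; the gripper's body (76 mm by 85 mm) begins 54 mm behind the grasp point. The pads swing forward as they close: fully open they stand 13 mm farther back than shut.
Start: joints at [1.258, 0.351, 1.652, -0, 1.139, -0.085], TCP at [124.178, 535.784, 231.29] pointing down, gripper open.
Joint ranges: [-2.75, 2.75], [-0.79, 2.1], [0.01, 2.65], [-1.57, 4.71], [0.07, 3.14], [-2.87, 2.87]. Speed limits (rad/s): [2.22, 2.22, 2.79, 3.14, 3.14, 3.14].

## Interface

Orientations are given as a unit quaternion [w, x, y, z].
In Python, from station import r gives the robot as it stands.
- The arm moves only by the shell command python3 -m crank 'ROWS'. ROWS is JSON, a list that holds one entry, the list of rows, each a list of 7 numbers: the shift along the tool's x, y, z in mm, then the turn, a rotation vector about the tool's x, y, z in rad, then the opening, from 0 (shut) to 1 (fully open). A call has 1 to 12 rows; each row is the pose to reach, as a shift and turn from the pose commanded when the call began, along the tool's axes at that moment; what a row does not reach only later rows make up. A row lasts 1/10 s, in which the tool goes at most 50 mm and 8.59 degrees, less where a joint would pass 70% of its speed; a pose out of reach is approached as far as the arm can. A call with a gripper value outside its range is refused whole. The fingers move at their own pace and stop on an object; the grip force is fixed at half the most. Time passes only in rows, so rows that repeat a pose let the fingers close. It gives the time, the measured TCP pose, the force and the opening at its end, in the units of the state.
- r.observe(): the state, without advancing time (a new reading comes with each control period).
- r.snapshot(name): name is "scene" or "top" or "wrist"; returns the picture (384x512x3 uint8, blue, green, red); there is no depth.
- r.camera_model(name): a dict with "vfov" (degrees; the focal length in pixels is half the picture's height over the tangent of half this angle, whatever the lens; pixels are square), "cx", "cy" (the principal point, pixels), "distortion" ([k1, k2, p1, p2, k3] as OpenCV has them; the pictures are not rectified), "extrinsics" (4x4, takes a point from camera to world coordinates); the wrist camera has in their place "mount" (4x4, takes a point from camera to tool coordinates, whose origin is the TCP and whose axes are the flange's). Camera axes: x right, y up, looking along -z (the intrinsics and any distortion apply to the point x, -y, -z); pixel columns grow to the right and rows downward; lengths in mm; the calibration is good to about 2 mm. A picture is of the moment at which its call begins: read the wrist's pose just before it. camera_model takes no time and is no camera call.
- r.job_done(): hands the job in, once; it reports no verdict.
Trained networks look in the newest picture that a camera, given by its name, has taken for a name from the list of things; names that differ only in an ending like _2 or _b are one class to them, and where a whole thing is asked for, a point or a joint stands for the part that bears it (a point fixed in the world has none). Each returns a list of dicts, best first, with "score" (0 to 1); they miss things now and then, are a little off and sometimes report something else, mostly with a low value. They report only what shows in the picture. A call takes as long as a camera call. They do not tell look-alikes from the thing itself.
- r.search_frame(camera, target): "centre" ([column, row] in pixels, amid what is visible of it).
- r.trace(camera, target): "mask" (384x512 bool, what is visible of it) and "centre" ([column, row] in pixels, amid what is visible of it).
- r.mark_of(camera, target): "centre" ([column, row] in pixels: a listed point, or the origin of a listed thing).
The state is a dict: "time": time; "qpos": joint angles; "joint_velocities": joint speeds; "effort": joint torques, N m; "position": TCP position; "orientation": TCP orientation; "contact_force": force on the tool from outside, world axes, zero at the start; "ft_torque": the same for the moment, N m; "width": finger opening in mm.
Only numpy, scipy, OpenCV 4.12 (cv2) and the standard library are available. Lean on these libraries where they do the work, as an engineer would, in place of code of your own. Each camera call takes 0.05 s, during which the arm holds its last target.

## Working session

There is one attempt and no reset: what is moved stays moved. The work goes in short steps, Python scripts to look and compute and a shell command to move; the robot and the scene stay as the last step left them, time stands still between calls to the robot, and variables do not carry over. Pictures are saved under pics/ and viewed, and the job is handed in when it is done.

```bash
ls; mkdir -p pics
python3 - <<'E'
from station import r
import cv2,json
o=r.observe(); print({k:o[k] for k in o})
for n in ["scene","top","wrist"]:
    im=r.snapshot(n); cv2.imwrite(f"pics/{n}0.png",im); print(n,r.camera_model(n))
E
```

```text
pics
{'time': 0.0, 'qpos': array([ 1.25840463e+00,  3.51221984e-01,  1.65243467e+00, -4.65174663e-06,
        1.13906907e+00, -8.45853813e-02]), 'joint_velocities': array([-0.00023062, -0.00017139, -0.00086494, -0.00235668,  0.00139283,
       -0.00014225]), 'effort': array([ 5.11516228e-04, -5.06100368e+01, -2.91410601e+01, -7.60456828e-05,
        4.49439438e-03,  3.39123801e-06]), 'position': array([124.07995835, 535.48499848, 230.76219846]), 'orientation': array([-1.09643574e-04,  1.13656033e-01,  9.93519997e-01, -5.55829162e-04]), 'contact_force': array([0.27540469, 0.82650781, 0.40407235]), 'ft_torque': array([0.0134588 , 0.09383348, 0.02485693]), 'width': 85.77643169492758}
scene {'vfov': 42.34582521314302, 'cx': 250.40429589242328, 'cy': 190.6088462379785, 'distortion': array([0.0155736, 0.       , 0.       , 0.       , 0.       ]), 'extrinsics': array([[-4.01500234e-01, -4.77001225e-01,  7.81835912e-01,
         1.43398091e+03],
       [ 9.15815358e-01, -2.00774957e-01,  3.47809785e-01,
         2.64165304e+02],
       [-8.93262164e-03,  8.55663046e-01,  5.17456240e-01,
    
[... 461 characters left out ...]
1],
       [ 1.69189695e-02,  8.84101528e-02,  9.95940457e-01,
         1.28676598e+03],
       [ 0.00000000e+00,  0.00000000e+00,  0.00000000e+00,
         1.00000000e+00]])}
wrist {'vfov': 58.989931728778714, 'cx': 252.8375658075677, 'cy': 194.37774096719647, 'distortion': array([-0.09496385,  0.        ,  0.        ,  0.        ,  0.        ]), 'mount': array([[-1.16577160e-03,  9.59624795e-01,  2.81280809e-01,
         7.25432873e+01],
       [ 9.99998644e-01,  1.44591491e-03, -7.88414202e-04,
         5.94749674e-01],
       [-1.16328993e-03,  2.81279508e-01, -9.59625180e-01,
        -1.43776885e+02],
       [ 0.00000000e+00,  0.00000000e+00,  0.00000000e+00,
         1.00000000e+00]])}
```

View pics/scene0.png

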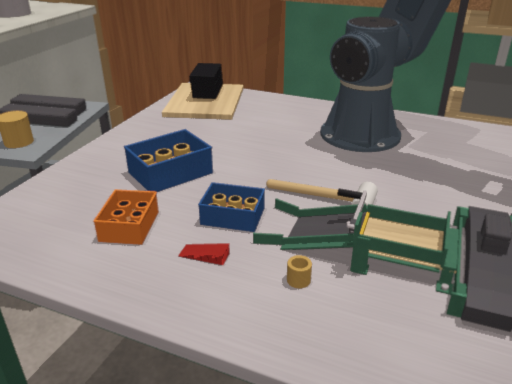

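View pics/top0.png

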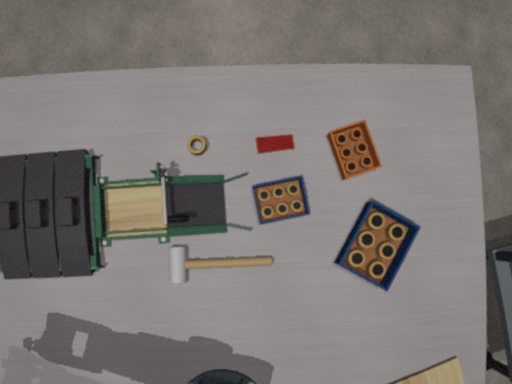

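```bash
cat > h.py <<'E'
import numpy as np,cv2
from station import r
from scipy.spatial.transform import Rotation as R
def K(n):
    m=r.camera_model(n); f=192/np.tan(np.radians(m['vfov']/2))
    return m,np.array([[f,0,m['cx']],[0,f,m['cy']],[0,0,1.]]),np.array(m['distortion'])
def ext(n,pose=None):
    m=r.camera_model(n)
    if n!='wrist': return np.array(m['extrinsics'])
    o=pose or r.observe(); T=np.eye(4); q=o['orientation']; T[:3,:3]=R.from_quat([q[1],q[2],q[3],q[0]]).as_matrix(); T[:3,3]=o['position']
    return T@np.array(m['mount'])
def ray(n,px,E=None):
    m,k,d=K(n); E=ext(n) if E is None else E
    u=cv2.undistortPoints(np.array([[px]],float),k,d)[0,0]
    return E[:3,3],E[:3,:3]@np.array([u[0],-u[1],-1.])
def atz(n,px,z,E=None):
    c,v=ray(n,px,E); return c+v*(z-c[2])/v[2]
def proj(n,P,E=None):
    m,k,d=K(n); E=ext(n) if E is None else E
    p=(np.atleast_2d(P)-E[:3,3])@E[:3,:3]; p=p*[1,-1,-1]
    return cv2.projectPoints(p.reshape(-1,1,3),np.zeros(3),np.zeros(3),k,d)[0][:,0]
E
python3 - <<'E'
from h import *
Z={'ramp_foot':0,'lip':50,'bay':38,'keeper_handle':100,'keeper_pivot':100,'tote':0,'rack':0,'bushing':0,'wedge':0,'mallet':0}
for n in ['top','scene']:
  for t,z in Z.items():
    for d in r.mark_of(n,t)[:4]: print(n,t,round(d['score'],2),np.round(d['centre'],1),np.round(atz(n,d['centre'],z),0))
print(r.observe()['time'])
E
```

```text
top lip 0.89 [160.  206.2] [561. 142.  50.]
top bay 0.56 [135.8 207. ] [561. 208.  38.]
top keeper_handle 0.59 [177.9 217.7] [529.  89. 100.]
top keeper_pivot 0.95 [173.9 175.1] [634.  97. 100.]
top tote 0.88 [350.5 151.9] [ 698. -368.    0.]
top tote 0.87 [372.7 243.4] [ 447. -418.    0.]
top rack 0.57 [167.1 208.6] [556. 132.   0.]
top bushing 0.56 [198.1 146.9] [721.  46.   0.]
top wedge 0.88 [274.6 141.4] [ 731. -161.    0.]
top mallet 0.74 [181.9 263.4] [410.  95.   0.]
scene ramp_foot 0.87 [291.  229.7] [565. -23.   0.]
scene lip 0.8 [363.9 223.2] [549. 133.  50.]
scene lip 0.16 [362.1 243.3] [620. 145.  50.]
scene bay 0.72 [400.4 240.2] [563. 212.  38.]
scene keeper_handle 0.65 [349.4 194.2] [528.  92. 100.]
scene keeper_handle 0.63 [335.6 221.5] [638.  92. 100.]
scene keeper_pivot 0.98 [342.8 220.6] [630. 104. 100.]
scene keeper_pivot 0.16 [234.5 214.8] [ 694. -100.  100.]
scene tote 0.97 [233.5 218. ] [ 574. -163.    0.]
scene tote 0.97 [171.4 167.1] [ 415. -429.    0.]
scene tote 0.73 [128.4 221.9] [ 683. -380.    0.]
scene rack 0.76 [361.1 242. ] [549. 132.   0.]
scene bushing 0.77 [296.  278.9] [718.  42.   0.]
scene wedge 0.78 [204.5 252.5] [ 715. -164.    0.]
scene mallet 0.87 [361.7 206.1] [407. 101.   0.]
1.15
```

Run:
```python
from h import *
a=cv2.imread('pics/top0.png')[125:260,95:320]; cv2.imwrite('pics/top0z.png',cv2.resize(a,None,fx=3.5,fy=3.5,interpolation=cv2.INTER_CUBIC))
a=cv2.imread('pics/scene0.png')[170:300,180:380]; cv2.imwrite('pics/scene0z.png',cv2.resize(a,None,fx=4,fy=4,interpolation=cv2.INTER_CUBIC))
for px in [(253,186),(302,177),(310,213),(259,223)]: print(np.round(atz('top',px,55),0))
```

```text
[606. -99.  55.]
[ 626. -226.   55.]
[ 533. -243.   55.]
[ 511. -112.   55.]
```

View pics/top0z.png

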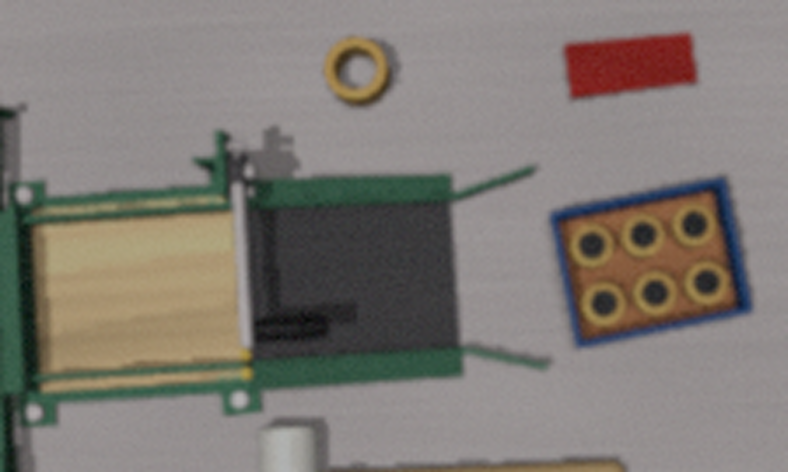

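View pics/scene0z.png

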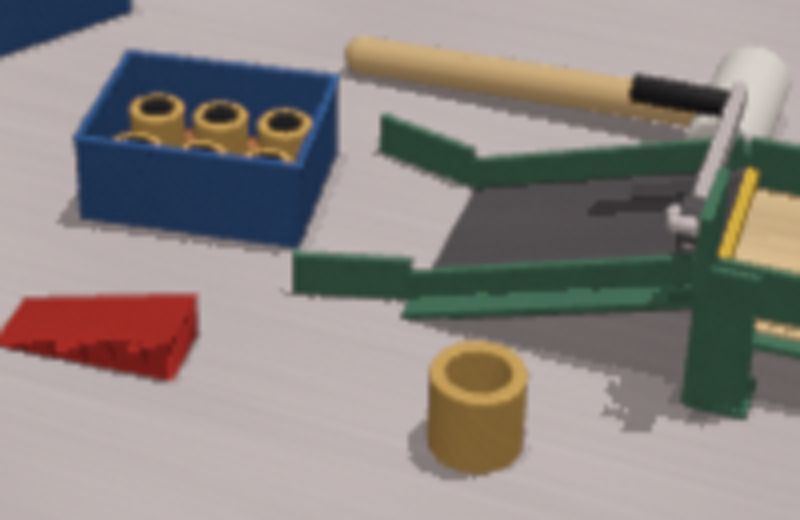

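View pics/wrist0.png

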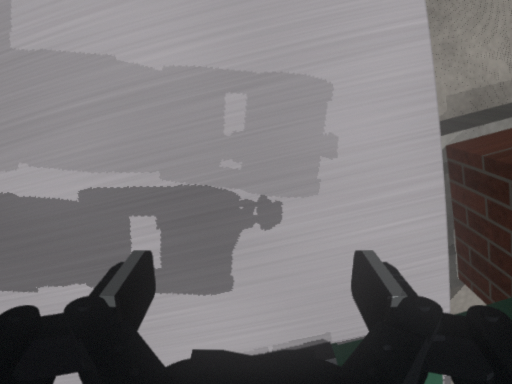

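```bash
cat > fit.py <<'E'
from h import *
from scipy.optimize import least_squares
c=lambda u,v,s=3.5,o=(95,125):((u/s)+o[0],(v/s)+o[1])
cs=lambda u,v:c(u,v,4,(180,170))
L=[('top',(160,206.2),(6,0,50)),('top',(135.8,207),(83.5,0,38)),('top',(177.9,217.7),(-40,35,100)),('top',(173.9,175.1),(-40,-78,100)),
('top',c(456,275),(-154,0,0)),('top',c(537,168),(-216,-74,26)),('top',c(549,363),(-216,74,26)),
('scene',(291,229.7),(-154,0,0)),('scene',(363.9,223.2),(6,0,50)),('scene',(400.4,240.2),(83.5,0,38)),('scene',(349.4,194.2),(-40,35,100)),('scene',(342.8,220.6),(-40,-78,100)),
('scene',cs(382,115),(-216,74,26)),('scene',cs(294,253),(-216,-77,26))]
def W(p,P):
    a=p[2]; P=np.array(P,float); return np.array([p[0]+np.cos(a)*P[0]-np.sin(a)*P[1],p[1]+np.sin(a)*P[0]+np.cos(a)*P[1],P[2]])
def res(p): return np.concatenate([proj(n,W(p,P))[0]-px for n,px,P in L])
s=least_squares(res,[556,135,1.57],loss='soft_l1'); print(s.x); 
for l,e in zip(L,res(s.x).reshape(-1,2)): print(l[0],l[2],np.round(e,1))
for P in [(-40,35,100),(-40,-78,100),(-154,0,0),(83.5,0,38)]: print(P,W(s.x,P))
E
python3 fit.py
```

```text
[560.16422075 130.33576148   1.61127121]
top (6, 0, 50) [2.1 0.2]
top (83.5, 0, 38) [-2.1  1.5]
top (-40, 35, 100) [-0.1  0.7]
top (-40, -78, 100) [ 1.4 -2.2]
top (-154, 0, 0) [-0.4 -0.2]
top (-216, -74, 26) [-2.2  0.3]
top (-216, 74, 26) [-1.9  0.9]
scene (-154, 0, 0) [-0.3  0.2]
scene (6, 0, 50) [0.6 3. ]
scene (83.5, 0, 38) [ 1.3 -1.5]
scene (-40, 35, 100) [-1.1 -0.5]
scene (-40, -78, 100) [-6.5  1.5]
scene (-216, 74, 26) [-0.1 -0.1]
scene (-216, -77, 26) [-0.9  0.5]
(-40, 35, 100) [526.81143904  88.9522871  100.        ]
(-40, -78, 100) [639.71889245  93.5247005  100.        ]
(-154, 0, 0) [566.3956514  -23.53811308   0.        ]
(83.5, 0, 38) [556.78549049 213.76737529  38.        ]
```

```bash
cat >> h.py <<'E'
RK=np.array([560.16,130.34,1.6113])
def setrk(*a):
    global RK; RK=np.array(a)
def W(P,p=None):
    p=RK if p is None else p
    a=p[2]; P=np.array(P,float); return np.array([p[0]+np.cos(a)*P[0]-np.sin(a)*P[1],p[1]+np.sin(a)*P[0]+np.cos(a)*P[1],P[2]])
def toR(P,p=None):
    p=RK if p is None else p
    a=p[2]; d=np.array(P,float)-[p[0],p[1],0]; return np.array([np.cos(a)*d[0]+np.sin(a)*d[1],-np.sin(a)*d[0]+np.cos(a)*d[1],d[2]])
def tool(tilt=0,yaw=0,p=None):
    # tool x = rack x, tool z down, tilt>0: tips forward (rack +x)
    p=RK if p is None else p
    z=np.array([np.sin(tilt),0,-np.cos(tilt)]); x=np.array([np.cos(tilt),0,np.sin(tilt)]); y=np.cross(z,x)
    return R.from_euler('z',p[2]+yaw)*R.from_matrix(np.stack([x,y,z],1))
def cur():
    o=r.observe(); q=o['orientation']; return o,R.from_quat([q[1],q[2],q[3],q[0]])
def row(Pw,Rt,frm=None):
    if frm is None:
        o,Rc=cur(); pc=o['position']
    else: pc,Rc=frm
    return np.concatenate([np.round(Rc.inv().apply(np.array(Pw)-pc),1),np.round((Rc.inv()*Rt).as_rotvec(),4)])
def st():
    o,Rc=cur(); print('t',round(o['time'],2),'W',np.round(o['position'],1),'rack',np.round(toR(o['position']),1),'F',np.round(o['contact_force'],1),'w',round(o['width'],1),'rotvec_vs_tool0',np.round((tool().inv()*Rc).as_rotvec(),3))
E
python3 - <<'E'
from h import *
print(row(W((-60,0,320)),tool()))
o,Rc=cur(); print(row(o['position']+[0,0,80],Rc)); print(r.observe()['position'])
E
```

```text
[-532.2    -354.4     -88.7       0.       -0.        1.3025]
[  0.   0. -80.   0.   0.   0.]
[124.17833263 535.78627724 231.29966574]
```

```bash
python3 -m crank '[[[0,0,-50,0,0,0,1],[0,0,-88.7,0,0,0,1],[-532.2,-354.4,-88.7,0,0,1.3025,1],[-532.2,-354.4,-88.7,0,0,1.3025,1],[-532.2,-354.4,-88.7,0,0,1.3025,1],[-532.2,-354.4,-88.7,0,0,1.3025,1],[-532.2,-354.4,-88.7,0,0,1.3025,1],[-532.2,-354.4,-88.7,0,0,1.3025,1],[-532.2,-354.4,-88.7,0,0,1.3025,1],[-532.2,-354.4,-88.7,0,0,1.3025,1],[-532.2,-354.4,-88.7,0,0,1.3025,1],[-532.2,-354.4,-88.7,0,0,1.3025,1]]]'; python3 -c "
from h import *
st(); print(row(W((-60,0,320)),tool()))"
```

```text
time: 2.35
position: [468.2, 170.0, 320.3]
orientation: [0.0, 0.694, 0.72, 0.0]
contact_force: [0.3, 1.4, 0.7]
width: 85.1
t 2.35 W [468.2 170.  320.3] rack [ 43.3  90.3 320.3] F [0.3 1.4 0.7] w 85.1 rotvec_vs_tool0 [-0.001  0.     0.004]
[-1.03e+02  9.07e+01  3.00e-01  6.00e-04 -2.00e-04 -3.80e-03]
```

```bash
python3 -m crank '[[[-103,90.7,0,0,0,0,1],[-103,90.7,0,0,0,0,1],[-103,90.7,0,0,0,0,1],[-103,90.7,0,0,0,0,1],[-103,90.7,0,0,0,0,1]]]'
python3 - <<'E'
from h import *
st(); E=ext('wrist'); np.save('E1.npy',E)
cv2.imwrite('pics/w1.png',r.snapshot('wrist'))
for t,z in [('keeper_handle',100),('keeper_pivot',100),('lip',50),('ramp_foot',0),('bay',38)]:
    for d in r.mark_of('wrist',t)[:2]: print(t,round(d['score'],2),np.round(d['centre'],1),np.round(toR(atz('wrist',d['centre'],z,E)),1))
E
```

```text
time: 2.85
position: [561.8, 72.2, 319.6]
orientation: [-0.0, 0.693, 0.721, -0.0]
contact_force: [-0.8, 0.4, -0.3]
width: 85.2
t 2.85 W [561.8  72.2 319.6] rack [-58.2   0.7 319.6] F [-0.8  0.4 -0.3] w 85.2 rotvec_vs_tool0 [0.001 0.    0.001]
keeper_handle 0.87 [221.1 149.3] [-41.2  35.9 100. ]
keeper_pivot 0.97 [324.8 146.9] [-38.7 -75.9 100. ]
lip 0.87 [250.8 100.9] [ 8.7  4.  50. ]
ramp_foot 0.74 [251.9 216.6] [-154.6    3.4    0. ]
ramp_foot 0.2 [250.6 102.8] [5.5 4.6 0. ]
bay 0.9 [251.4  32.8] [86.9  3.1 38. ]
```

View pics/w1.png

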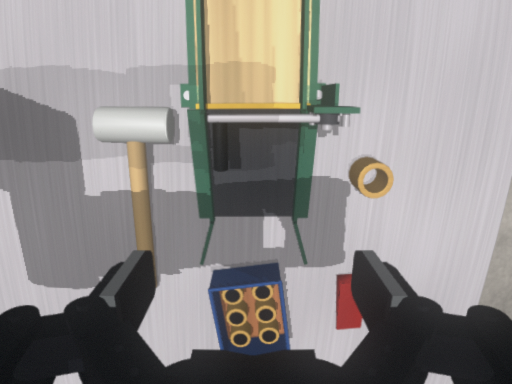

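Run:
```python
from h import *
from scipy.optimize import least_squares
E=np.load('E1.npy')
L=[((221.1,149.3),(-40,35,100)),((324.8,146.9),(-40,-78,100)),((250.8,100.9),(6,0,50)),((251.9,216.6),(-154,0,0)),((251.4,32.8),(83.5,0,38)),
((212.5,217),(-154,56,0)),((297,217),(-154,-56,0)),((201,264),(-216,74,13)),((305.5,264),(-216,-74,13))]
f=lambda p:np.concatenate([proj('wrist',W(P,p),E)[0]-px for px,P in L])
s=least_squares(f,RK,loss='soft_l1'); print(s.x); print(np.round(f(s.x).reshape(-1,2),1))
# tote top corners
p=s.x
for px in [(211,272),(281,265.5)]: print('tote front top corner rack',np.round(toR(atz('wrist',px,55,E),p),1))
n='top'
for px in [(253,186),(302,177),(310,213),(259,223)]: print(np.round(toR(atz('top',px,55),p),0))
```

```text
[557.48132764 129.87565244   1.61837155]
[[-1.5 -0.6]
 [-0.3  1. ]
 [ 1.1  2.6]
 [ 1.2 -0.2]
 [-0.1  3.3]
 [ 2.1 -0.3]
 [-5.3 -0.9]
 [ 2.3 -4.6]
 [-1.7 -5.4]]
tote front top corner rack [-213.5   57.6   55. ]
tote front top corner rack [-204.4  -36.9   55. ]
[-231.  -38.   55.]
[-358.  -52.   55.]
[-371.   42.   55.]
[-239.   58.   55.]
```

Run:
```python
from h import *
a=cv2.imread('pics/w1.png')[80:360,170:360]; cv2.imwrite('pics/w1z.png',cv2.resize(a,None,fx=2.8,fy=2.1*1.0,interpolation=cv2.INTER_CUBIC))
a=cv2.imread('pics/w1.png')[180:360,180:330]; cv2.imwrite('pics/w1z2.png',cv2.resize(a,None,fx=3.3,fy=3.3,interpolation=cv2.INTER_CUBIC))
```

```text
(no output)
```

View pics/w1z2.png

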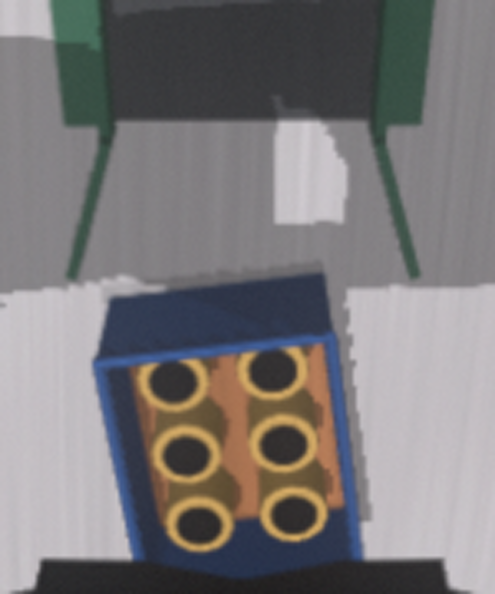

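Run:
```python
from h import *
from scipy.optimize import least_squares
E=np.load('E1.npy')
L=[((221.1,149.3),(-40,35,100)),((324.8,146.9),(-40,-78,100)),((250.8,100.9),(6,0,50)),((251.9,216.6),(-154,0,0)),((251.4,32.8),(83.5,0,38)),
((213.3,217),(-154,56,0)),((293,217),(-154,-56,0)),((201,263.5),(-216,74,26)),((305.8,263.5),(-216,-74,26))]
f=lambda p:np.concatenate([proj('wrist',W(P,p),E)[0]-px for px,P in L])
s=least_squares(f,RK,loss='soft_l1'); print(s.x); print(np.round(f(s.x).reshape(-1,2),1))
p=s.x
for px,z in [((209.4,289.7),55),((281.5,281.5),55),((212.4,270.3),0),((277.9,263),0)]: print('tote front',z,np.round(toR(atz('wrist',px,z,E),p),1))
for px in [(253,186),(302,177),(310,213),(259,223)]: print(np.round(toR(atz('top',px,55),p),0))
```

```text
[557.46905085 130.24296278   1.61719119]
[[-1.5 -1. ]
 [-0.3  0.7]
 [ 1.1  2.3]
 [ 1.1 -0.4]
 [-0.1  3. ]
 [ 1.2 -0.6]
 [-1.4 -1.1]
 [ 0.9 -0.2]
 [-0.9 -1. ]]
tote front 55 [-241.5   60.9   55. ]
tote front 55 [-229.2  -38.3   55. ]
tote front 0 [-241.7   62.9    0. ]
tote front 0 [-229.9  -37.1   -0. ]
[-231.  -38.   55.]
[-359.  -52.   55.]
[-372.   42.   55.]
[-240.   57.   55.]
```

```bash
sed -i 's/^RK=.*/RK=np.array([557.5,130.2,1.6172])/' h.py
python3 - <<'E'
from h import *
st(); print(row(W((-48,35,200)),tool())); print(row(W((-48,35,82)),tool()))
E
```

```text
t 3.15 W [561.4  73.3 320.3] rack [-57.   -1.3 320.3] F [0.2 0.3 0.2] w 85.5 rotvec_vs_tool0 [-0.     0.     0.005]
[ 8.800e+00 -3.640e+01  1.203e+02  4.000e-04 -0.000e+00 -4.700e-03]
[ 8.800e+00 -3.640e+01  2.383e+02  4.000e-04 -0.000e+00 -4.700e-03]
```

```bash
python3 -m crank '[[[8.8,-36.4,40,0,0,-0.005,1],[8.8,-36.4,90,0,0,-0.005,1],[8.8,-36.4,140,0,0,-0.005,1],[8.8,-36.4,180,0,0,-0.005,1],[8.8,-36.4,180,0,0,-0.005,1],[8.8,-36.4,180,0,0,-0.005,1]]]'
python3 - <<'E'
from h import *
st(); E=ext('wrist'); cv2.imwrite('pics/w2.png',r.snapshot('wrist'))
for d in r.mark_of('wrist','keeper_handle')[:2]: print(round(d['score'],2),np.round(d['centre'],1),np.round(toR(atz('wrist',d['centre'],100,E)),1))
print(row(W((-48,35,82)),tool()))
E
```

```text
time: 3.75
position: [525.4, 80.2, 141.1]
orientation: [0.0, 0.691, 0.723, 0.0]
contact_force: [0.8, -1.2, 0.8]
width: 85.8
t 3.75 W [525.4  80.2 141.1] rack [-48.4  34.4 141.1] F [ 0.8 -1.2  0.8] w 85.8 rotvec_vs_tool0 [-0.  0.  0.]
0.58 [254.5 212. ] [-40.6  34.2 100. ]
[ 5.00e-01 -1.90e+00  6.06e+01  3.80e-03 -1.00e-04 -6.00e-04]
```

View pics/w2.png

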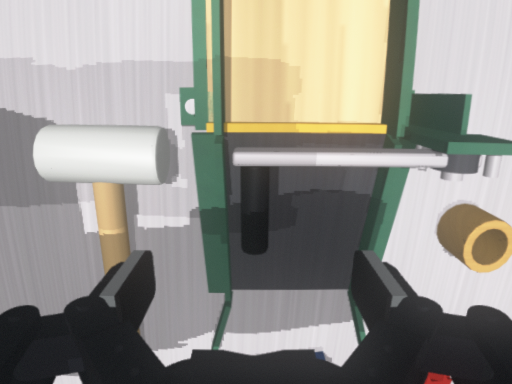

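```bash
python3 -m crank '[[[0,0,30,0,0,0,1],[0,0,59,0,0,0,1],[0,0,59,0,0,0,1],[0,0,59,0,0,0,0],[0,0,59,0,0,0,0],[0,0,59,0,0,0,0],[0,0,59,0,0,0,0],[0,0,59,0,0,0,0],[0,0,59,0,0,0,0]]]'
python3 - <<'E'
from h import *
st();cv2.imwrite('pics/w3.png',r.snapshot('wrist'))
E
```

```text
time: 4.75
position: [526.2, 80.0, 81.9]
orientation: [0.001, 0.691, 0.723, 0.001]
contact_force: [3.6, 0.7, 5.3]
width: 13.9
t 4.75 W [526.2  80.   81.9] rack [-48.7  33.6  81.9] F [3.6 0.7 5.3] w 13.9 rotvec_vs_tool0 [-0.003  0.     0.001]
```

View pics/w3.png

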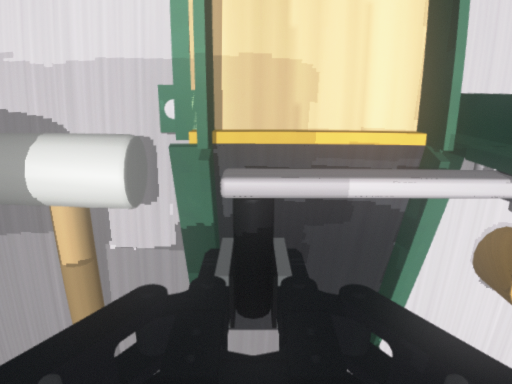

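```bash
python3 -m crank '[[[0,0.8,-13.5,0,0,0,0],[0,3.2,-26.9,0,0,0,0],[0,7.3,-39.8,0,0,0,0],[0,12.8,-52.2,0,0,0,0],[0,19.7,-63.8,0,0,0,0],[0,28,-74.5,0,0,0,0],[0,28,-74.5,0,0,0,0]]]'
python3 - <<'E'
from h import *
st();cv2.imwrite('pics/w4.png',r.snapshot('wrist'))
E
```

```text
time: 5.5
position: [549.6, 80.9, 155.5]
orientation: [-0.003, 0.691, 0.723, -0.004]
contact_force: [-20.6, -2.1, 10.4]
width: 14.0
t 5.5 W [549.6  80.9 155.5] rack [-48.8  10.2 155.5] F [-20.6  -2.1  10.4] w 14.0 rotvec_vs_tool0 [ 0.01  -0.     0.001]
```

View pics/w4.png

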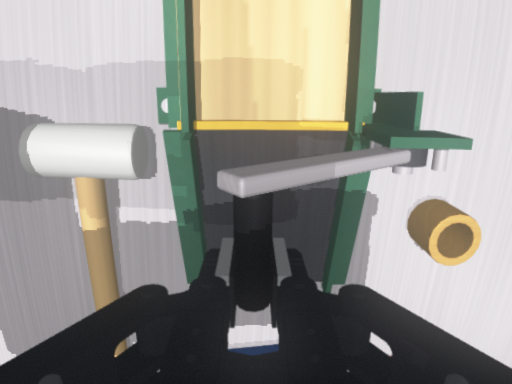

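```bash
python3 -m crank '[[[0,3.4,-9.4,0,0,0,0],[0,16.9,-20.7,0,0,0,0],[0,31.9,-29.8,0,0,0,0],[0,48.1,-36.5,0,0,0,0],[0,48.1,-36.5,0,0,0,0]]]'
python3 - <<'E'
from h import *
st()
E
```

```text
time: 6.05
position: [602.7, 83.2, 195.1]
orientation: [0.001, 0.691, 0.723, 0.001]
contact_force: [-8.6, -2.2, 22.4]
width: 13.4
t 6.05 W [602.7  83.2 195.1] rack [-49.  -43.  195.1] F [-8.6 -2.2 22.4] w 13.4 rotvec_vs_tool0 [-0.003 -0.     0.001]
```

```bash
python3 -c "
import numpy as np
P=np.array([(33.6,81.9),(10.2,155.5),(-43,195.1)])
A=2*(P[1:]-P[0]);b=(P[1:]**2).sum(1)-(P[0]**2).sum()
c=np.linalg.solve(A,b);print(c,np.hypot(*(P[0]-c)),[np.arctan2(*(p-c)[::-1]) for p in P])
R=113
c=np.array([-78,78.])
print([np.hypot(*(p-c)) for p in P])
"
```

```text
[-83.46673001  85.2002516 ] 117.11323980001873 [np.float64(-0.028183735300235255), np.float64(0.64384061535868), np.float64(1.2179874247561502)]
[np.float64(111.66812436859499), np.float64(117.4116263408356), np.float64(122.21869742392118)]
```

```bash
python3 -m crank '[[[0,15.4,-6.5,0,0,0,0],[0,32.7,-9,0,0,0,0],[0,50.3,-8.9,0,0,0,0],[0,50.3,-8.9,0,0,0,0]]]'
python3 - <<'E'
from h import *
st();cv2.imwrite('pics/w5.png',r.snapshot('wrist'))
E
```

```text
time: 6.45
position: [653.5, 85.6, 202.6]
orientation: [0.001, 0.691, 0.723, 0.001]
contact_force: [1.0, -1.3, 10.0]
width: 13.8
t 6.45 W [653.5  85.6 202.6] rack [-49.  -93.8 202.6] F [ 1.  -1.3 10. ] w 13.8 rotvec_vs_tool0 [-0.003 -0.     0.001]
```

View pics/w5.png

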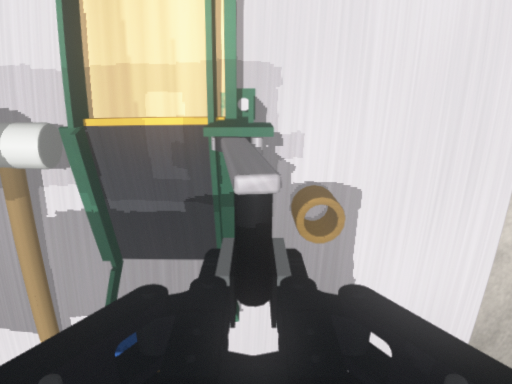

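```bash
python3 -m crank '[[[0,17.3,2.2,0,0,0,0],[0,28,5.2,0,0,0,0],[0,28,5.2,0,0,0,0]]]'; python3 -c "
from h import *
st()"
```

```text
time: 6.8
position: [680.5, 86.6, 196.4]
orientation: [0.001, 0.691, 0.723, 0.0]
contact_force: [1.9, -2.0, 4.7]
width: 13.8
t 6.8 W [680.5  86.6 196.4] rack [ -49.2 -120.9  196.4] F [ 1.9 -2.   4.7] w 13.8 rotvec_vs_tool0 [-0.001 -0.     0.001]
```

```bash
python3 -m crank '[[[0,0,0,0,0,0,0.6],[0,0,0,0,0,0,0.6],[0,0,0,0,0,0,0.6],[0,0,0,0,0,0,0.6],[0,0,-40,0,0,0,0.6],[0,0,-80,0,0,0,0.6],[0,0,-120,0,0,0,0.6],[0,0,-120,0,0,0,0.6]]]'
python3 - <<'E'
from h import *
st();cv2.imwrite('pics/w6.png',r.snapshot('wrist'))
s=r.snapshot('scene');cv2.imwrite('pics/s6.png',cv2.resize(s[150:320,150:400],None,fx=3.2,fy=3.2))
for d in r.mark_of('scene','keeper_handle')[:2]: print(d)
E
```

```text
time: 7.6
position: [680.8, 87.1, 322.3]
orientation: [0.003, 0.691, 0.723, 0.004]
contact_force: [0.3, 1.2, 0.3]
width: 51.6
t 7.6 W [680.8  87.1 322.3] rack [ -48.8 -121.2  322.3] F [0.3 1.2 0.3] w 51.6 rotvec_vs_tool0 [-0.01   0.     0.001]
{'centre': [336.6, 187.5], 'score': 0.84}
```

View pics/s6.png

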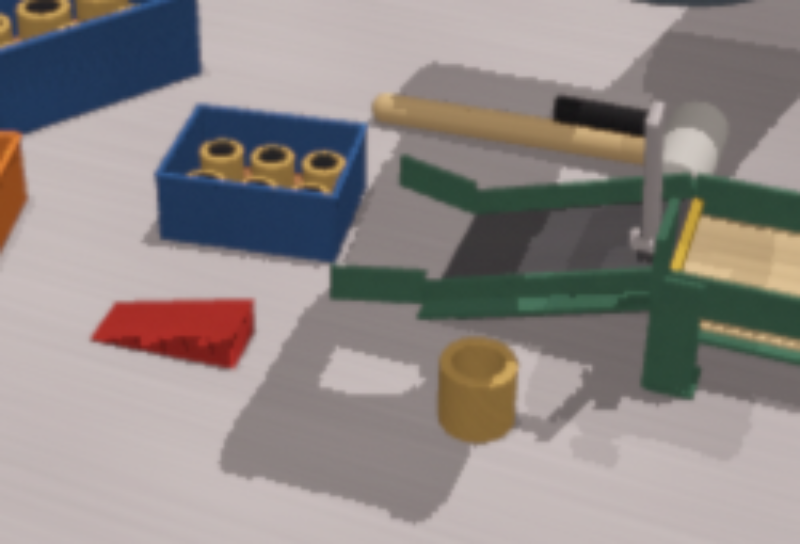

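View pics/w6.png

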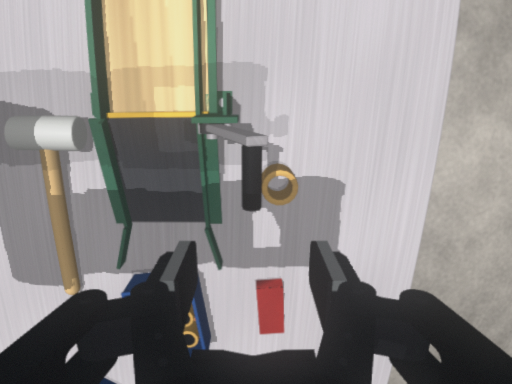

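Run:
```python
from h import *
for px in [(338,250),(374,200),(419,226)]: print('big',np.round(toR(atz('top',px,60)),0))
for px in [(328,139),(345,179),(381,166)]: print('or',np.round(toR(atz('top',px,50)),0))
for t in [1.57,1.8,1.95]: print(t,np.round(proj('scene',W((-40,-78+113*np.cos(t),100+113*np.sin(t)))),0))
print(row(W((-400,0,200)),tool(.4)),row(W((-405,0,10)),tool(.4)))
```

```text
big [-435.  142.   60.]
big [-541.   21.   60.]
big [-656.   98.   60.]
or [-436. -148.   50.]
or [-471.  -40.   50.]
or [-571.  -67.   50.]
1.57 [[342. 171.]]
1.8 [[339. 179.]]
1.95 [[336. 185.]]
[-3.513e+02 -1.189e+02  1.149e+02 -1.000e-03  4.000e-01 -1.100e-03] [-3.563e+02 -1.186e+02  3.049e+02 -1.000e-03  4.000e-01 -1.100e-03]
```

```bash
python3 -m crank '[[[-200,-60,60,0,0.2,0,0.6],[-345.3,-118.9,114.9,0,0.4,0,0.6],[-345.3,-118.9,114.9,0,0.4,0,0.6],[-345.3,-118.9,114.9,0,0.4,0,0.6],[-345.3,-118.9,114.9,0,0.4,0,0.6],[-345.3,-118.9,114.9,0,0.4,0,0.6],[-345.3,-118.9,114.9,0,0.4,0,0.6],[-345.3,-118.9,114.9,0,0.4,0,0.6],[-345.3,-118.9,114.9,0,0.4,0,0.6],[-345.3,-118.9,114.9,0,0.4,0,0.6]]]'
python3 - <<'E'
from h import *
st();E=ext('wrist');cv2.imwrite('pics/w7.png',r.snapshot('wrist'));np.save('E7.npy',E)
print(row(W((-394,0,10)),tool(.4)))
E
```

```text
time: 8.75
position: [575.6, -263.3, 199.3]
orientation: [-0.145, 0.678, 0.708, 0.137]
contact_force: [-0.9, -0.2, -0.2]
width: 51.4
t 8.75 W [ 575.6 -263.3  199.3] rack [-3.939e+02  1.000e-01  1.993e+02] F [-0.9 -0.2 -0.2] w 51.4 rotvec_vs_tool0 [0.002 0.402 0.003]
[-7.490e+01 -2.000e-01  1.746e+02 -8.000e-04 -1.200e-03 -1.300e-03]
```

View pics/w7.png

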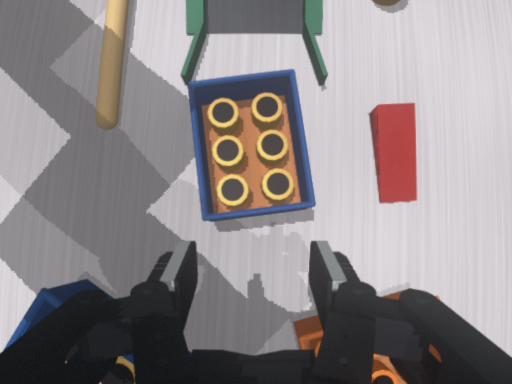

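Run:
```python
from h import *
E=np.load('E7.npy')
c=np.array([toR(atz('wrist',p,55,E)) for p in [(189,83),(295,71),(314,206),(205,220)]]); print(np.round(c,1),c.mean(0))
print(np.round([toR(atz('wrist',p,0,E)) for p in [(206,34),(304,34)]],1))
print(np.round([toR(atz('wrist',p,26,E)) for p in [(185,79),(325,79)]],1))
```

```text
[[-239.6   61.7   55. ]
 [-228.   -39.8   55. ]
 [-357.7  -54.1   55. ]
 [-370.    44.1   55. ]] [-298.82925754    2.9700758    55.        ]
[[-152.9   54.9    0. ]
 [-153.3  -58.8    0. ]]
[[-221.4   71.8   26. ]
 [-222.   -74.9   26. ]]
```

```bash
python3 -m crank '[[[-18.7,0,43.6,0,0,0,0.6],[-37.4,0,87.3,0,0,0,0.6],[-56.2,0,131,0,0,0,0.6],[-74.9,0,174.6,0,0,0,0.6],[-74.9,0,174.6,0,0,0,0.6],[-74.9,0,174.6,0,0,0,0.6]]]'
python3 - <<'E'
from h import *
st()
for x in (-372,-355,-340): print(row(W((x,0,10)),tool(.4)))
E
```

```text
time: 9.4
position: [576.9, -263.5, 11.8]
orientation: [-0.144, 0.677, 0.709, 0.137]
contact_force: [0.5, -0.3, -0.2]
width: 51.4
t 9.4 W [ 576.9 -263.5   11.8] rack [-394.2   -1.1   11.8] F [ 0.5 -0.3 -0.2] w 51.4 rotvec_vs_tool0 [ 0.   0.4 -0. ]
[ 1.97e+01 -1.10e+00  1.04e+01 -2.00e-04 -4.00e-04  2.00e-04]
[ 3.54e+01 -1.10e+00  1.70e+01 -2.00e-04 -4.00e-04  2.00e-04]
[ 4.92e+01 -1.10e+00  2.28e+01 -2.00e-04 -4.00e-04  2.00e-04]
```

```bash
python3 -m crank '[[[9.2,0,3.9,0,0,0,0.6],[18.4,0,7.8,0,0,0,0.6],[23,0,9.7,0,0,0,0.6],[27.6,0,11.7,0,0,0,0.6],[32.2,0,13.6,0,0,0,0.6],[36.8,0,15.6,0,0,0,0.6],[36.8,0,15.6,0,0,0,0.6],[36.8,0,15.6,0,0,0,0.6]]]'
python3 - <<'E'
from h import *
st();E=ext('wrist');np.save('E8.npy',E);cv2.imwrite('pics/w8.png',r.snapshot('wrist'))
cv2.imwrite('pics/t8.png',cv2.resize(r.snapshot('top')[125:260,95:320],None,fx=3.5,fy=3.5,interpolation=cv2.INTER_CUBIC))
E
```

```text
time: 10.2
position: [575.1, -224.7, 12.1]
orientation: [-0.142, 0.677, 0.709, 0.137]
contact_force: [0.3, -3.4, 2.6]
width: 51.4
t 10.2 W [ 575.1 -224.7   12.1] rack [-355.3   -1.1   12.1] F [ 0.3 -3.4  2.6] w 51.4 rotvec_vs_tool0 [-0.002  0.399  0.   ]
```

View pics/w8.png

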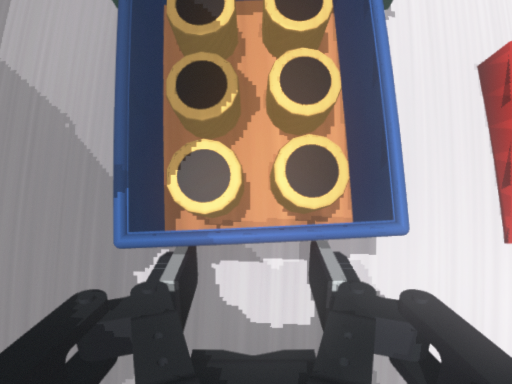

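View pics/t8.png

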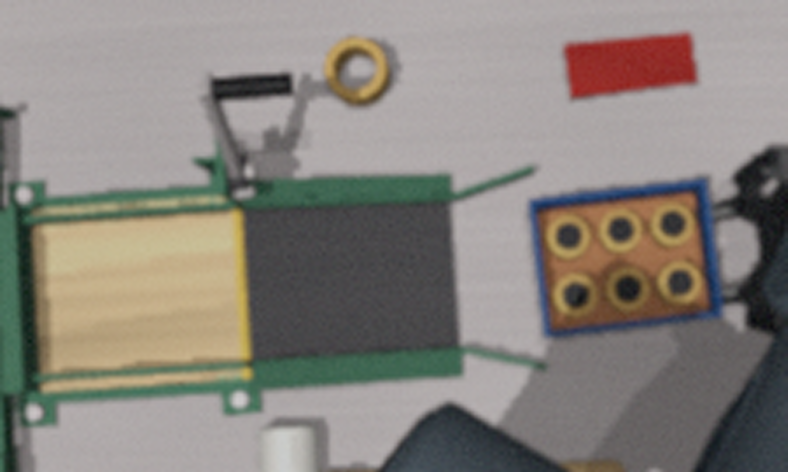

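Run:
```python
from h import *
E=np.load('E8.npy')
print(np.round([toR(atz('wrist',p,55,E)) for p in [(115,244),(408,229)]],1))
c=lambda u,v:((u/3.5)+95,(v/3.5)+125)
q=np.array([toR(atz('top',c(*p),55)) for p in [(529,200),(705,180),(722,316),(546,336)]]);print(np.round(q,1),q.mean(0))
```

```text
[[-347.7   47.8   55. ]
 [-342.7  -55.    55. ]]
[[-214.3  -49.2   55. ]
 [-344.4  -54.7   55. ]
 [-348.9   45.8   55. ]
 [-219.5   50.9   55. ]] [-281.78863423   -1.79424917   55.        ]
```

```bash
python3 -m crank '[[[9.2,0,3.9,0,0,0,0.6],[18.4,0,7.8,0,0,0,0.6],[27.6,0,11.7,0,0,0,0.6],[36.8,0,15.6,0,0,0,0.6],[46,0,19.5,0,0,0,0.6],[55.2,0,23.4,0,0,0,0.6],[64.5,0,27.2,0,0,0,0.6],[64.5,0,27.2,0,0,0,0.6]]]'
python3 - <<'E'
from h import *
st();E=ext('wrist');np.save('E8.npy',E);cv2.imwrite('pics/w9.png',r.snapshot('wrist'))
E
```

```text
time: 11.1
position: [571.4, -153.8, 11.1]
orientation: [-0.144, 0.677, 0.709, 0.137]
contact_force: [-0.5, -0.6, 0.3]
width: 51.2
t 11.1 W [ 571.4 -153.8   11.1] rack [-284.3   -0.8   11.1] F [-0.5 -0.6  0.3] w 51.2 rotvec_vs_tool0 [-0.   0.4  0. ]
```

View pics/w9.png

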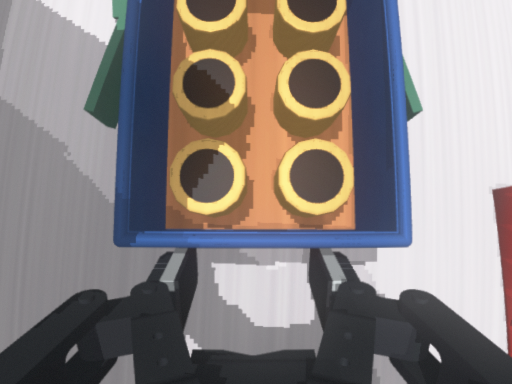

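```bash
python3 -m crank '[[[9.2,0,3.9,0,0,0,0.6],[18.4,0,7.8,0,0,0,0.6],[27.6,0,11.7,0,0,0,0.6],[36.8,0,15.6,0,0,0,0.6],[46,0,19.5,0,0,0,0.6],[55.2,0,23.4,0,0,0,0.6]]]'
python3 - <<'E'
from h import *
st();E=ext('wrist');cv2.imwrite('pics/w10.png',r.snapshot('wrist'))
E
```

```text
time: 11.75
position: [568.5, -95.0, 10.5]
orientation: [-0.143, 0.677, 0.708, 0.137]
contact_force: [-0.1, -5.5, -0.5]
width: 51.1
t 11.75 W [568.5 -95.   10.5] rack [-225.5   -0.6   10.5] F [-0.1 -5.5 -0.5] w 51.1 rotvec_vs_tool0 [-0.     0.399  0.001]
```

View pics/w10.png

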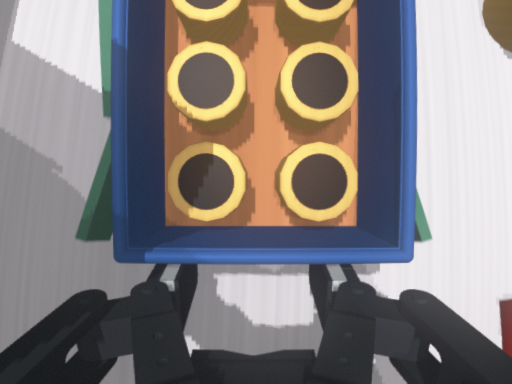

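```bash
python3 -m crank '[[[9.2,0,3.9,0,0,0,0.6],[18.4,0,7.8,0,0,0,0.6],[27.6,0,11.7,0,0,0,0.6],[36.8,0,15.6,0,0,0,0.6],[46,0,19.5,0,0,0,0.6],[55.2,0,23.4,0,0,0,0.6],[64.5,0,27.2,0,0,0,0.6]]]'
python3 - <<'E'
from h import *
st();E=ext('wrist');cv2.imwrite('pics/w11.png',r.snapshot('wrist'))
s=r.snapshot('scene');cv2.imwrite('pics/s11.png',cv2.resize(s[150:320,150:400],None,fx=3.2,fy=3.2))
E
```

```text
time: 12.5
position: [566.5, -25.3, 11.5]
orientation: [-0.142, 0.677, 0.709, 0.137]
contact_force: [0.7, -15.9, 5.7]
width: 51.2
t 12.5 W [566.5 -25.3  11.5] rack [-155.7   -1.7   11.5] F [  0.7 -15.9   5.7] w 51.2 rotvec_vs_tool0 [-0.003  0.398  0.001]
```

View pics/s11.png

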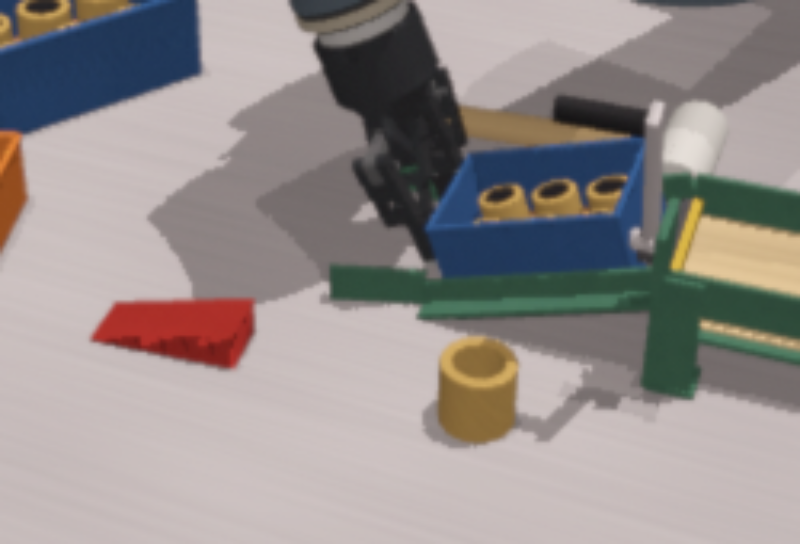

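View pics/w11.png

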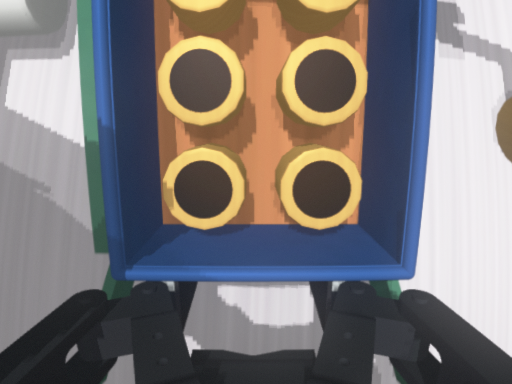

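```bash
python3 -m crank '[[[10.5,0,0.9,0,0,0,0.6],[21,0,1.8,0,0,0,0.6],[31.4,0,2.7,0,0,0,0.6],[41.9,0,3.6,0,0,0,0.6],[52.4,0,4.5,0,0,0,0.6],[52.4,0,4.5,0,0,0,0.6],[52.4,0,4.5,0,0,0,0.6]]]'
python3 - <<'E'
from h import *
st();E=ext('wrist');cv2.imwrite('pics/w12.png',r.snapshot('wrist'))
s=r.snapshot('scene');cv2.imwrite('pics/s12.png',cv2.resize(s[150:320,150:400],None,fx=3.2,fy=3.2))
E
```

```text
time: 13.3
position: [562.9, 25.8, 27.2]
orientation: [-0.144, 0.677, 0.709, 0.137]
contact_force: [-0.1, -0.7, 0.5]
width: 51.1
t 13.3 W [562.9  25.8  27.2] rack [-104.5   -0.6   27.2] F [-0.1 -0.7  0.5] w 51.1 rotvec_vs_tool0 [0.    0.401 0.   ]
```

View pics/s12.png

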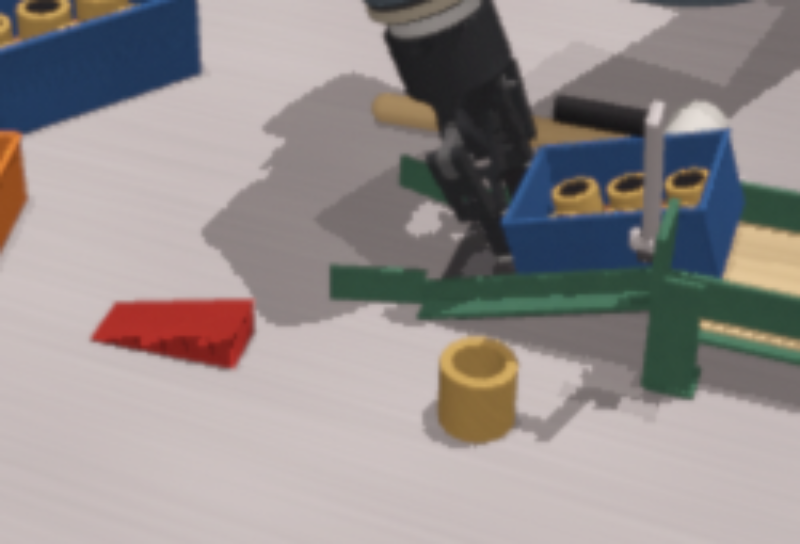

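View pics/w12.png

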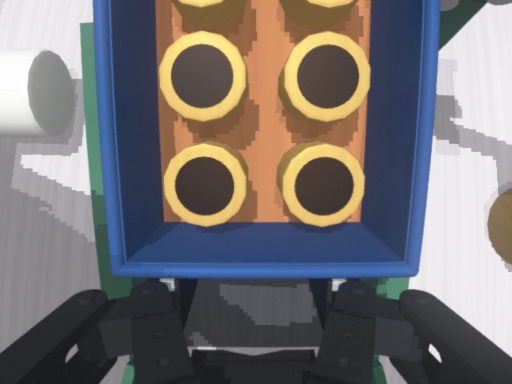

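```bash
python3 -m crank '[[[-9.2,0,-3.9,0,0,0,0.6],[-18.4,0,-7.8,0,0,0,0.6],[-12,0,-23,0,0,0,0.6],[-5.6,0,-38.2,0,0,0,0.6],[-5.6,0,-38.2,0,0,0,0.6],[3.6,0,-34.3,0,0,0,0.6],[10,0,-31.6,0,0,0,0.6],[16,0,-29.1,0,0,0,0.6],[22,0,-26.5,0,0,0,0.6],[28.5,0,-23.8,0,0,0,0.6],[28.5,0,-23.8,0,0,0,0.6]]]'
python3 - <<'E'
from h import *
st();E=ext('wrist');cv2.imwrite('pics/w13.png',r.snapshot('wrist'))
s=r.snapshot('scene');cv2.imwrite('pics/s13.png',cv2.resize(s[150:320,150:400],None,fx=3.2,fy=3.2))
E
```

```text
time: 14.5
position: [563.2, 42.3, 60.4]
orientation: [-0.142, 0.677, 0.709, 0.137]
contact_force: [2.1, -6.6, 1.8]
width: 51.2
t 14.5 W [563.2  42.3  60.4] rack [-88.1  -1.6  60.4] F [ 2.1 -6.6  1.8] w 51.2 rotvec_vs_tool0 [-0.003  0.398  0.001]
```

View pics/s13.png

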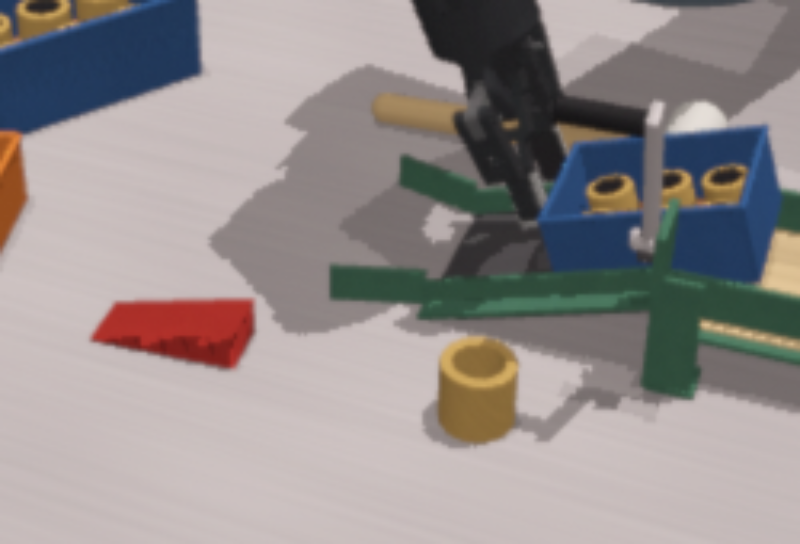

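View pics/w13.png

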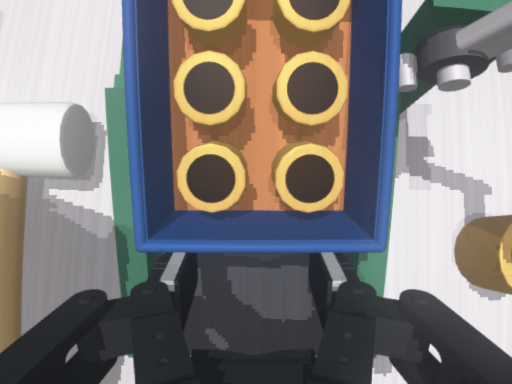

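```bash
python3 -m crank '[[[9.5,0,3.3,0,0,0,0.6],[18.9,0,6.5,0,0,0,0.6],[28.4,0,9.8,0,0,0,0.6],[37.9,0,13.1,0,0,0,0.6],[47.3,0,16.3,0,0,0,0.6],[56.8,0,19.6,0,0,0,0.6],[56.8,0,19.6,0,0,0,0.6]]]'
python3 - <<'E'
from h import *
st();E=ext('wrist');cv2.imwrite('pics/w14.png',r.snapshot('wrist'))
s=r.snapshot('scene');cv2.imwrite('pics/s14.png',cv2.resize(s[150:320,150:400],None,fx=3.2,fy=3.2))
E
```

```text
time: 15.3
position: [558.9, 103.7, 63.9]
orientation: [-0.144, 0.677, 0.709, 0.137]
contact_force: [0.0, -0.5, -0.8]
width: 51.6
t 15.3 W [558.9 103.7  63.9] rack [-26.5  -0.1  63.9] F [ 0.  -0.5 -0.8] w 51.6 rotvec_vs_tool0 [ 0.001  0.401 -0.   ]
```

View pics/s14.png

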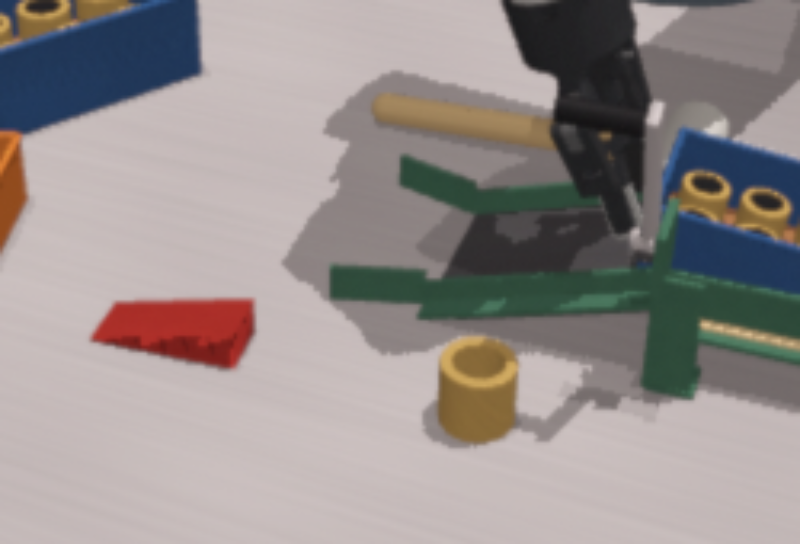

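View pics/w14.png

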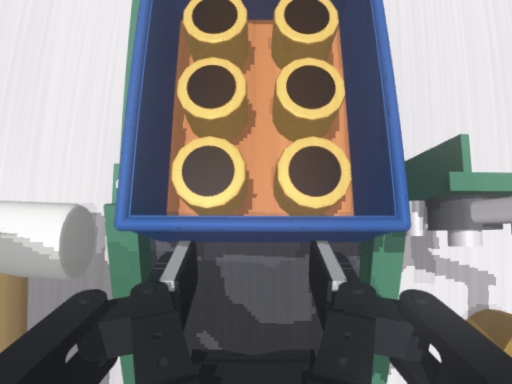

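```bash
python3 -m crank '[[[7.4,0,3.1,0,0,0,0.6],[14.7,0,6.2,0,0,0,0.6],[22.1,0,9.3,0,0,0,0.6],[27.6,0,11.7,0,0,0,0.6],[31.3,0,13.2,0,0,0,0.6],[31.3,0,13.2,0,0,0,0.6],[31.3,0,13.2,0,0,0,0.6]]]'
python3 - <<'E'
from h import *
st();E=ext('wrist');cv2.imwrite('pics/w15.png',r.snapshot('wrist'))
s=r.snapshot('scene');cv2.imwrite('pics/s15.png',cv2.resize(s[150:320,250:500],None,fx=3.2,fy=3.2))
E
```

```text
time: 16.1
position: [558.1, 136.2, 64.4]
orientation: [-0.144, 0.677, 0.709, 0.137]
contact_force: [0.5, 0.2, 0.3]
width: 51.2
t 16.1 W [558.1 136.2  64.4] rack [ 6.  -0.9 64.4] F [0.5 0.2 0.3] w 51.2 rotvec_vs_tool0 [-0.     0.4    0.001]
```

View pics/s15.png

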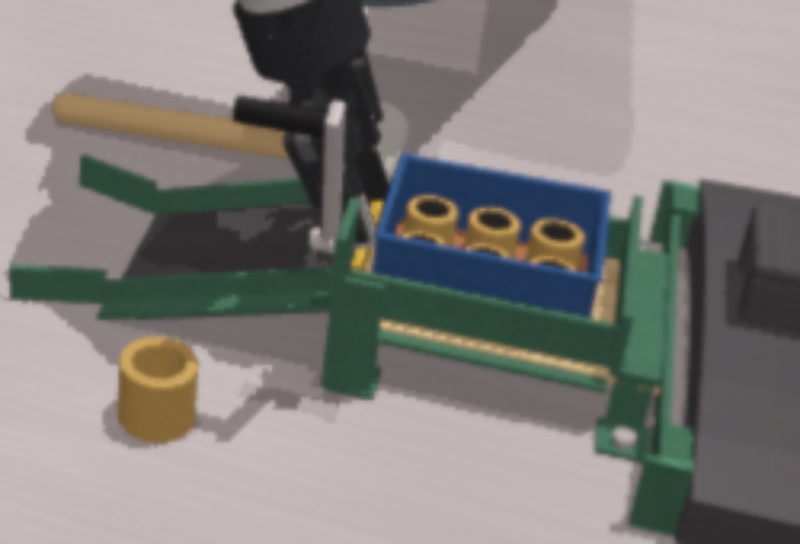

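View pics/w15.png

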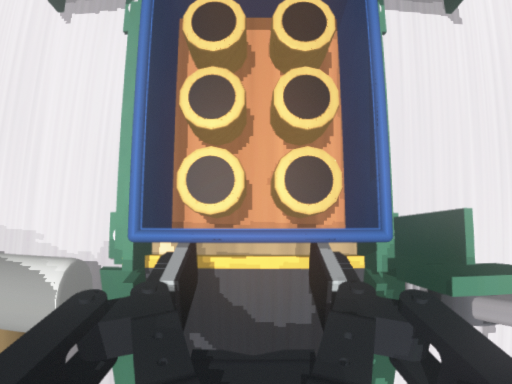

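```bash
python3 -m crank '[[[-18.4,0,-7.8,0,0,0,0.6],[-36.8,0,-15.6,0,0,0,0.6],[-17.4,0,-61.6,0,0,0,0.6],[2,0,-107.6,0,0,0,0.6],[21,0,-153.7,0,0,0,0.6],[41,0,-200,0,0,0,0.6],[41,0,-200,0,0,0,0.6],[41,0,-200,0,0,0,0.6]]]'
python3 - <<'E'
from h import *
st();E=ext('wrist');cv2.imwrite('pics/w16.png',r.snapshot('wrist'));np.save('E16.npy',E)
s=r.snapshot('scene');cv2.imwrite('pics/s16.png',cv2.resize(s[150:320,250:500],None,fx=3.2,fy=3.2))
t=r.snapshot('top');cv2.imwrite('pics/t16.png',cv2.resize(t[125:270,85:310],None,fx=3.5,fy=3.5,interpolation=cv2.INTER_CUBIC))
for n,o,z in [('top','bushing',0),('top','wedge',0),('top','mallet',0),('top','tote',38),('scene','bushing',0),('scene','wedge',0),('scene','mallet',0),('scene','tote',38),('wrist','tote',38),('wrist','bay',38),('wrist','lip',50)]:
  for d in r.mark_of(n,o)[:3]: p=atz(n,d['centre'],z,E if n=='wrist' else None); print(n,o,round(d['score'],2),np.round(p),np.round(toR(p),1))
print([(x['centre'],x['score']) for x in r.mark_of('scene','keeper_handle')])
E
```

```text
time: 17.0
position: [560.1, 95.8, 265.3]
orientation: [-0.143, 0.677, 0.709, 0.138]
contact_force: [-0.1, -0.5, -0.3]
width: 51.4
t 17.0 W [560.1  95.8 265.3] rack [-34.5  -1.  265.3] F [-0.1 -0.5 -0.3] w 51.4 rotvec_vs_tool0 [-0.002  0.4    0.001]
top wedge 0.92 [ 727. -160.    0.] [-297.9 -155.5    0. ]
top tote 0.9 [ 689. -363.   38.] [-498.9 -109.    38. ]
top tote 0.73 [ 445. -406.   38.] [-530.   137.4   38. ]
top tote 0.65 [556. 209.  38.] [78.7 -1.8 38. ]
scene bushing 0.56 [716.  42.   0.] [ -95.6 -154.6    0. ]
scene bushing 0.18 [487.  60.   0.] [-66.4  73.3   0. ]
scene wedge 0.93 [ 717. -165.    0.] [-302.5 -145.4    0. ]
scene mallet 0.89 [409. 104.   0.] [-19.4 150.    0. ]
scene tote 0.96 [ 503. -382.   38.] [-508.7   78.2   38. ]
scene tote 0.91 [ 740. -340.   38.] [-478.4 -160.    38. ]
scene tote 0.8 [553. 209.  38.] [78.5  0.5 38. ]
wrist tote 0.65 [556. 211.  38.] [81.2 -2.3 38. ]
wrist lip 0.78 [558. 138.  50.] [ 7.4 -0.7 50. ]
[([337.5, 188.4], 0.86)]
```

View pics/w16.png

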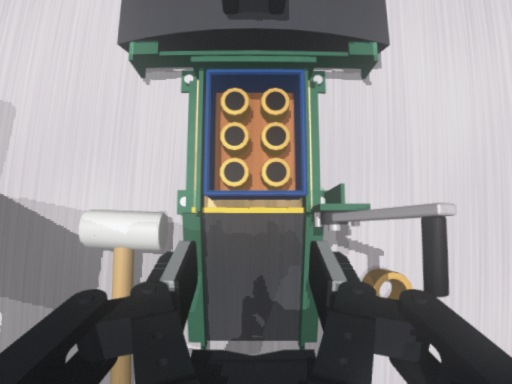

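View pics/s16.png

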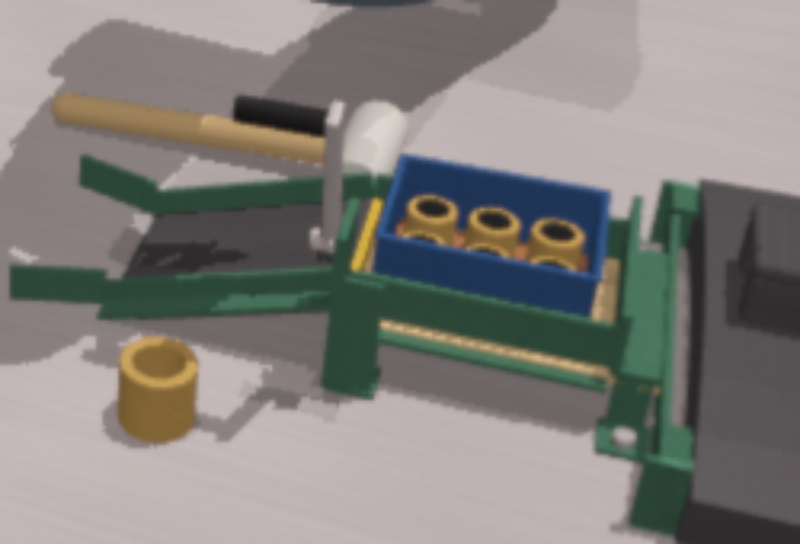

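View pics/t16.png

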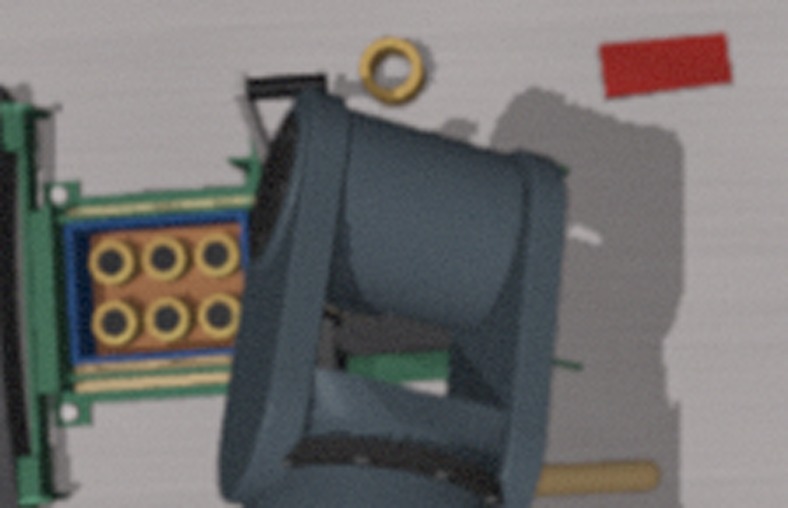

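```bash
python3 -c "
from station import r
print(r.job_done())"
```

```text
the job is handed in; nothing more can be done
None
```

The blue tote is seated in the bay with the keeper open, and I handed the job in at about 17.5 s of the 66 s allowed. `job_done` reports no verdict, so what follows is from my own last measurements.

**What I did:**
- **Keeper:** I gripped the handle pin, swung it over in an arc and let go at about 1.9 rad, so it fell onto its stop. Radial force on the tool peaked at about 23 N on the way, so I widened the arc.
- **Tote:** I squared it with the two fingertips of the tilted tool and slid it up the ramp. I then reset the fingers higher and pushed it over the lip.

**Last checks:**

| Item | Measured | Wanted |
|---|---|---|
| Tote x (rack frame) | 79 to 81 mm, from three cameras | 66 to 101 mm |
| Tote y (rack frame) | -2 to +0.5 mm | within ±15 mm |
| Tote tilt | flat by eye, bay floor visible between lip and rear wall | under 0.05 rad |
| Keeper handle, scene camera | pixel (337, 188) | (336, 185) predicted for 1.95 rad |
| Wrist force after retreat | about 0 N, nothing touched | no contact |

**Bystanders:** in the scene camera, bushing, wedge and mallet were all within about 4 mm of where they started. In the top camera, the arm hid the mallet head and the network missed both bushing and mallet. It did find the wedge there, within about 4 mm of its start.

**Disagreements:** early on, the networks' lip and bay marks disagreed with my fitted rack pose by about 3 px. The last lip mark agreed to about 1.5 mm.

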